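Extend and lock a telescoping phone stand

ROBOT

A 7-joint arm with a two-finger parallel gripper is mounted at the origin on a cart in front of the work surface, level with it; the furniture and walls round the work are solid. World frame = base frame: x ahead of the robot, y to its left, z up, the work surface at z = 0. Lengths are in m, angles in rad, forces in N, time in s.
With the tool pointing down it reaches from about 0.425 to 0.925 m from the base axis. Payload 6.8 kg.
Tool frame: the origin (TCP) lies where the fingers leave the gripper's body, on its centre line; the fingertips stand 73 mm ahead of it and the grasp point (between the pads) lies 54 mm ahead of it; z points along the fingers, y is the line along which they close (so a half turn about z gives the same grasp; the last joint's range is limited). The gripper opens to 85 mm and grips with 20 to 120 N. Pads are 22 mm wide; open, the fingers measure 114 mm over their backs; the gripper's body (76 mm by 85 mm) begins 54 mm behind the grasp point. The pads swing forward as they close: fully open they stand 13 mm farther back than shut.
Start: joints at [1.158, 0.477, 0.022, 1.555, -0.011, 1.109, -0.083], TCP at [0.203, -0.644, 0.304] pointing down, gripper open.
Joint ranges: [-2.96, 2.96], [-0.34, 2.1], [-1.41, 1.46], [0.24, 2.44], [-1.37, 4.51], [0.17, 1.92], [-2.96, 2.96]. Speed limits (rad/s): [2.39, 2.39, 3.14, 3.14, 3.14, 3.14, 3.14].

INTERFACE

Orientations are given as a rotation vector (axis times angle).
In Python, from bench import r, grab_frame, camera_info gives the robot as it stands.
- The arm moves only by the shell command python3 -m pendant [OPENING] [FORCE], which reads ROWS from standard input. ROWS is a JSON object whose key "segments" holds a list of rows, 1 to 5 of them, each of 6 numbers: dx, dy, dz in a scale on which 1.0 is 0.5 m, then a rotation vector rx, ry, rz in parts of the range, where 1.0 means 2 rad; each row is the pose to reach, as a shift and turn from the pose commanded when the command began, along the tool's axes at that moment; what a row does not reach only later rows make up. A row lasts 1/10 s, in which the tool goes at most 0.05 m and 0.15 rad, less where a joint would pass 70% of its speed; a pose out of reach is approached as far as the arm can. OPENING is the finger opening in m, set as the command begins (- or left out keeps the last). The fingers move at their own pace and stop on an object; FORCE is the grip in N (left out, the last holds). Time passes only in rows, so rows that do not move let the fingers close. It prints the time, the measured TCP pose, the force, the opening and the grip force at its end. Shift and turn numbers lie between -1 and 1, and a call with a number outside is refused. Input that does not fit is refused with a message, and nothing moves.
- r.get_obs(): the state, without advancing time (a new reading comes with each control period).
- grab_frame(name): name is "scene" or "top" or "wrist"; returns (picture, depth): 420x560x3 uint8, blue, green, red; 420x560 float32, m along the optical axis (not along the pixel's ray), 0 where there is no reading.
- camera_info(name): a dict with "camera_matrix" (3x3 intrinsics, pixels), "R" (3x3) and "t" (3): a world point X has camera coordinates R X + t. Camera axes: x right, y down, z forward; pixel columns grow to the right and rows downward; lengths in m; the calibration is good to about 2 mm. A picture is of the moment at which its call begins: read the wrist's pose just before it. camera_info takes no time and is no camera call; for the wrist camera it gives the pose at the moment of the call.
- r.hand_in(): hands the job in; it is judged then, once.
The state is a dict: "clock": time; "joints": joint angles; "qvel": joint speeds; "tau": joint torques, N m; "tcp_pos": TCP position; "orientation": TCP orientation; "contact_force": force on the tool from outside, world axes, zero at the start; "moment": the same for the moment, N m; "grip_width": finger opening in m; "gripper_force": force on a finger pad.
Only numpy, scipy, OpenCV 4.12 (cv2) and the standard library are available. Lean on these libraries where they do the work, as an engineer would, in place of code of your own. Each camera call takes 0.05 s, during which the arm holds its last target. There are 200 camera calls.

TASK

Set up the phone stand for filming: twist its telescoping top section counterclockwise to unlock it, draw it up until its brass pin is level with the pocket in the red clip, and twist it back until the pin comes firmly up against the end of that pocket; then let go, leaving it locked there. Feel for the pocket gently, without forcing the pin against the metal (it bends at 25 N), do not let the section drop, and leave the other things on the table where they are.

Things in the scene. Friction and masses are not known exactly. Their poses are not given: they have to be found in the camera images.
- stand: Phone stand, fixed to the table: black round foot 130 mm across, upright aluminium outer tube 44 mm across, its black collar (50 mm across) ending 176 mm above the table. Origin on the tube's axis at table height, z up; -x is where the brass pin points when twist is 0. A red clip, 57 mm across and 70 mm tall, sits round the tube; the pocket is at its mid height.
- lane (a point): On the tube's axis, 108 mm up. The tube's wall is slotted: an upright lane in which the pin may stand at twist 0.73 to 1.02 (middle 0.87), and two sideways pockets leading from it to about twist 0: the lower one in the tube (stowed, where the section starts), the upper one in the red clip. Elsewhere metal keeps the pin in the lane; its upper end stops the section at extension 0.104.
- extend (a joint): How far the inner section is drawn up, m: 0 stowed, pin on the lower pocket's floor. The clip's height differs each time: the pin is level with the middle of its pocket (9 mm high) somewhere between 0.045 and 0.069, and enters within 1.5 mm of that; find it by eye or feel. The section weighs 0.2 to 0.35 kg, slides with 1 N friction; unlocked and let go it drops.
- twist (a joint): Turn of the inner section about the upright axis, rad: about 0 is locked (starts at 0 to 0.15; the lower pocket ends near -0.22; the clip may be put on a little turned, so its pocket ends somewhere from -0.12 to 0.12), positive is counterclockwise seen from above; 0.87 is the middle of the lane (unlocked). Turns lightly (about 0.03 N m).
- grip (a point): Middle of the grey phone holder on top of the section, the part to grip: a flat rigid block 56 mm long (its x), 16 mm thick (its y), from 18 mm below to 19 mm above this point, which lies on the turning axis, z up, 218 mm above the table when stowed. It rises and turns with the section (yaw = stand's yaw + twist).
- pin: Brass locking pin, 6 mm thick, fixed to the section 53 mm above the table when stowed (165 mm below the grip point), reaching out to 33 mm from the axis. Origin on the tube's axis at the pin's height; the pin points to its -x. Its load acts about 22 mm from the axis: a twist of 0.2 N m presses it with about 9 N. A firm lock needs over 4 N; it bends at more than 25 N.
- mug: Bystander: blue mug, 98 mm tall, standing at the back left; origin under its middle.
- tape: Bystander: roll of brown tape, 90 mm across, 48 mm tall, standing at the left; origin under its middle.
- remote: Bystander: grey remote control, 179x45x19 mm, standing at the right; origin under its middle.
- timer: Bystander: white and grey kitchen timer, 58 mm across, 54 mm tall, standing at the front right; origin under its middle.
- salt: Bystander: salt shaker with grey top, 44 mm across, 90 mm tall, standing at the back; origin under its middle.
- tin: Bystander: green canister with a wooden lid, 62 mm across, 85 mm tall, standing at the back; origin under its middle.
- spice: Bystander: spice jar with red cap, 45 mm across, 106 mm tall, standing at the back; origin under its middle.

How it is judged:
On the way, in this order (a step that is already met when the one before it is completed fails the run):
1. the section is twisted out of the lower pocket into the lane (value of joint twist above 0.6 rad and value of joint extend below 0.03 m), for 0.1 s.
2. the section is drawn out, still unlocked (value of joint twist above 0.6 rad and value of joint extend above 0.038 m), for 0.1 s.
3. the section is twisted home in the clip's pocket, the pin pressed firmly (over 4 N) against its end (value of joint twist below 0.25 rad and value of joint extend between 0.038 and 0.074 m and contact force between pin and clip_c32 above 4 N), for 0.1 s.
At the end, for the whole second after the job is handed in: The section is drawn out and locked in the red clip's pocket (twist between -0.25 and 0.25 rad, extension between 0.038 and 0.074 m, which only the clip's pocket allows), at rest and released (value of joint twist between -0.25 and 0.25 rad and value of joint extend between 0.038 and 0.074 m and velocity of joint extend between -0.01 and 0.01 m/s); the robot touches nothing.
It fails at once if the pin is pressed with more than 25 N (contact force between pin and anything else above 25 N).
It fails at once if the section is let drop: it sinks faster than 0.3 m/s (velocity of joint extend below -0.3 m/s).
It fails at once if a bystander is pushed more than 20 mm or tipped (distance of any of mug, tape, remote, timer, salt, tin, spice from where it was at the start of the episode above 0.02 m or angle between any of mug, tape, remote, timer, salt, tin, spice's own z axis and vertical above 0.3 rad).
It also fails if it takes over 72 s, if anything falls off the work surface, if the arm or the gripper's body presses on something with over 40 N, if the wrist force passes 120 N, or if a joint passes its speed limit or range.

## Working session

There is one attempt and no reset: what is moved stays moved. The work goes in short steps, Python scripts to look and compute and a shell command to move; the robot and the scene stay as the last step left them, time stands still between calls to the robot, and variables do not carry over. Pictures are saved under pics/ and viewed, at most 10 in all, crops included, and the job is handed in when it is done.

```bash
mkdir -p pics; python3 - <<'E'
from bench import r, grab_frame, camera_info
import cv2, numpy as np
for n in("scene","top"):
    p,d=grab_frame(n); cv2.imwrite(f"pics/{n}0.png",p); np.save(f"pics/{n}0.npy",d)
    i=camera_info(n); print(n,i)
print(r.get_obs())
E
```

```text
scene {'camera_matrix': array([[416.16611115,   0.        , 281.93199556],
       [  0.        , 416.16611115, 210.1445284 ],
       [  0.        ,   0.        ,   1.        ]]), 'R': array([[-6.34412774e-01, -7.72994458e-01, -1.42353148e-05],
       [-5.48464492e-01,  4.50149296e-01, -7.04664681e-01],
       [ 5.44708301e-01, -4.47040468e-01, -7.09540476e-01]]), 't': array([0.33043612, 0.40709196, 0.93177213])}
top {'camera_matrix': array([[394.03958681,   0.        , 275.63576996],
       [  0.        , 394.03958681, 208.0462875 ],
       [  0.        ,   0.        ,   1.        ]]), 'R': array([[-0.00719   , -0.99984004, -0.01637696],
       [-0.99775075,  0.00826457, -0.06652174],
       [ 0.06664645,  0.01586183, -0.99765057]]), 't': array([0.00942884, 0.5383599 , 1.02327397])}
{'clock': 0.1, 'joints': array([ 1.15787462,  0.47773203,  0.02237015,  1.55635811, -0.01152007,
        1.10932018, -0.08312332]), 'qvel': array([ 0.00085679, -0.00218604,  0.00229054, -0.00429607, -0.0027825 ,
       -0.00110649,  0.00052981]), 'tau': array([ 5.05917749e-03, -5.97759140e+01,  1.61442328e+00, -2.81951487e+01,
        1.29768590e-02,  5.09355115e-03, -8.75631855e-06]), 'tcp_pos': array([ 0.20244206, -0.64348383,  0.30301125]), 'orientation': array([-3.10355531e+00, -4.76654090e-01,  5.85309738e-04]), 'contact_force': array([-0.04174634,  0.0399181 ,  0.06925919]), 'moment': array([0.0271109 , 0.0237595 , 0.02957912]), 'gripper_force': 0.0, 'grip_width': 0.08568203165983933}
```

View pics/scene0.png

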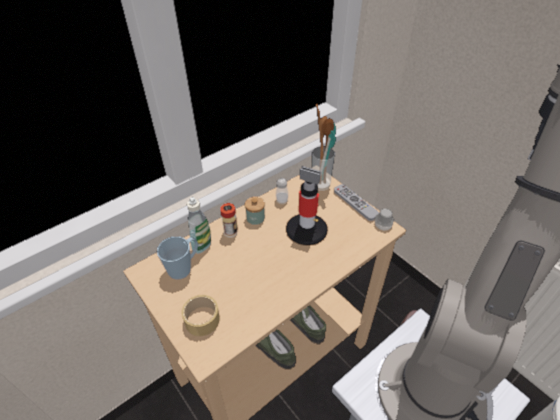

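View pics/top0.png

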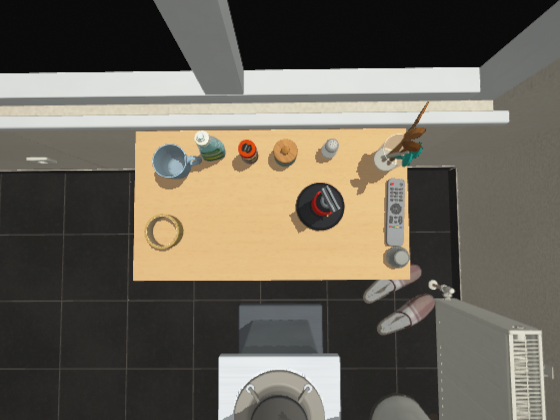

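The stand is at about (320,207) in the top view, with the holder at about (327,199). In the scene view the red clip is at (308,203). Next I'll measure them from depth.

```bash
cat > h.py <<'E'
from bench import r, grab_frame, camera_info
import cv2, numpy as np
from scipy.spatial.transform import Rotation as Ro
def cloud(d,i):
    K=i["camera_matrix"]; v,u=np.mgrid[:d.shape[0],:d.shape[1]]
    c=np.stack([(u-K[0,2])/K[0,0]*d,(v-K[1,2])/K[1,1]*d,d],-1)
    return (c-i["t"])@i["R"]
def rect(P):
    c,s,a=cv2.minAreaRect((P[:,:2]*1000).astype(np.float32))
    return np.round(c,1),np.round(s,1),round(a,1)
E
python3 - <<'E'
from h import *
for n in("top","scene"):
    p=cv2.imread(f"pics/{n}0.png").astype(int); d=np.load(f"pics/{n}0.npy"); X=cloud(d,camera_info(n)); ok=d>0
    if n=="top": print("table z",X[240,250],"stand",X[207,320])
    near=ok&(np.hypot(X[...,0]-X[...,0][0,0]*0-0.56,X[...,1]+0.12)<0.15)
    m=ok&(X[...,2]>.205)&(X[...,2]<.26)&(abs(X[...,0]-.54)<.15)&(abs(X[...,1]+.12)<.12)
    v,u=np.nonzero(m); print(n,"holder px",m.sum(),u.min(),u.max(),v.min(),v.max(),rect(X[m]),"z",np.percentile(X[m][:,2],[5,50,95]))
    f=ok&(p.max(-1)<60)&(abs(X[...,2]-.008)<.012)&(abs(X[...,0]-.54)<.15)&(abs(X[...,1]+.12)<.15)
    print("foot",f.sum(),rect(X[f]), cv2.minEnclosingCircle((X[f][:,:2]*1000).astype(np.float32)))
    rd=ok&(p[...,2]>120)&(p[...,1]<70)&(X[...,2]>.05)&(X[...,2]<.18)&(abs(X[...,0]-.54)<.15)&(abs(X[...,1]+.12)<.12)
    print("red z",np.percentile(X[rd][:,2],[0,2,50,98,100]),X[rd].mean(0))
E
```

```text
table z [0.45447663 0.0747421  0.00063688] stand [ 0.52935076 -0.0964656   0.17650854]
top holder px 254 320 339 186 212 (array([ 542.5, -112. ]), array([55.2, 16.6]), 26.6) z [0.21235901 0.23430806 0.23792663]
foot 1077 (array([ 543., -112.]), array([124.1, 123.1]), 44.5) ((543.557373046875, -111.92459106445312), 63.32224655151367)
red z [0.1390381  0.14328804 0.1514464  0.16282755 0.16879554] [ 0.53227332 -0.09641116  0.15189271]
scene holder px 256 299 320 166 183 (array([ 541.3, -111.1]), array([56.2, 20.1]), 27.9) z [0.20696765 0.22612093 0.23619278]
foot 681 (array([ 535.8, -108.3]), array([119.3, 117.8]), 46.6) ((539.4730224609375, -110.0077896118164), 62.86613464355469)
red z [0.08473528 0.08678051 0.12413759 0.15225956 0.16687966] [ 0.525349   -0.0978479   0.12257405]
```

```bash
cat >> h.py <<'E'
def go(p,yaw):  # offset in tool axes from measured pose to TCP p, tool down, tool-x at yaw (mod pi)
    o=r.get_obs(); R=Ro.from_rotvec(o["orientation"]); x=R.as_matrix()[:,0]; cur=np.arctan2(x[1],x[0])
    yaw=cur+(yaw-cur+np.pi/2)%np.pi-np.pi/2
    T=Ro.from_matrix(np.array([[np.cos(yaw),np.sin(yaw),0],[np.sin(yaw),-np.cos(yaw),0],[0,0,-1.]]).T)
    print("yaw",cur.round(3),"->",yaw.round(3),"shift",R.inv().apply(np.array(p)-o["tcp_pos"]).round(4),"rot",(R.inv()*T).as_rotvec().round(4))
    return o
E
python3 - <<'E'
from h import *
d=np.load("pics/top0.npy"); X=cloud(d,camera_info("top"))
m=(d>0)&(X[...,2]>.228)&(X[...,2]<.26)&(abs(X[...,0]-.54)<.08)&(abs(X[...,1]+.11)<.08)
P=X[m]; w,V=np.linalg.eigh(np.cov(P[:,:2].T)); print(P.mean(0),V[:,1],np.degrees(np.arctan2(V[1,1],V[0,1])),rect(P))
go([.5425,-.112,.36],np.radians(27))
E
```

```text
[ 0.54231662 -0.11184105  0.23527369] [-0.88798215 -0.45987791] -152.62077025493866 (array([ 542.5, -112. ]), array([55.1, 16.6]), 26.5)
yaw 0.305 -> 0.471 shift [ 0.4839 -0.405  -0.0564] rot [-0.0017 -0.     -0.1665]
```

The manual's scale: shifts go in shares of 0.5 m and turns go in shares of 2 rad. Converting my numbers, 0.144 m / 0.5 = 0.288, -0.05 m / 0.5 = -0.1, -0.12 rad / 2 = -0.06.

```bash
echo '{"segments":[[0,0,-0.1,0,0,0],[0.06,-0.05,-0.114,0,0,-0.015],[0.136,-0.114,-0.114,0,0,-0.04],[0.212,-0.178,-0.114,0,0,-0.06],[0.288,-0.242,-0.114,0,0,-0.0835]]}' | python3 -m pendant
echo '{"segments":[[0.076,-0.064,0,0,0,0],[0.152,-0.128,0,0,0,0],[0.228,-0.192,0,0,0,0],[0.304,-0.256,0,0,0,0],[0.38,-0.32,0,0,0,0]]}' | python3 -m pendant; python3 - <<'E'
from h import *
go([.5425,-.112,.36],.465)
p,d=grab_frame("scene"); cv2.imwrite("pics/s1.png",cv2.resize(p[150:260,250:370],None,fx=5,fy=5,interpolation=cv2.INTER_CUBIC))
p,d=grab_frame("wrist"); cv2.imwrite("pics/w1.png",p)
E
```

```text
clock: 0.6
tcp_pos: [0.3042, -0.4834, 0.3606]
orientation: [-3.054, -0.736, 0.0]
contact_force: [1.2, 0.6, 0.8]
grip_width: 0.0854
gripper_force: 0.0
clock: 1.1
tcp_pos: [0.4003, -0.2544, 0.3608]
orientation: [3.055, 0.734, -0.0]
contact_force: [1.4, 0.1, -0.1]
grip_width: 0.0853
gripper_force: 0.0
yaw 0.472 -> 0.465 shift [ 0.1913 -0.0622  0.0007] rot [0.0001 0.0002 0.0067]
```

View pics/w1.png

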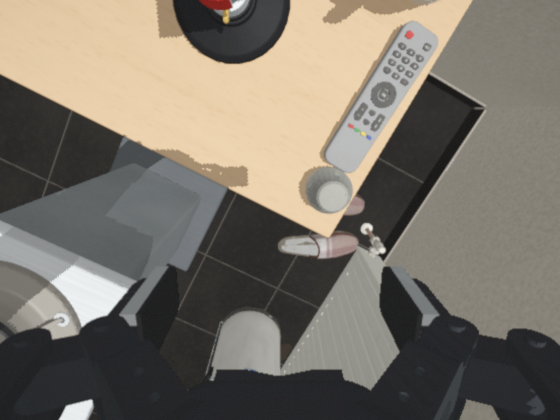

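View pics/s1.png

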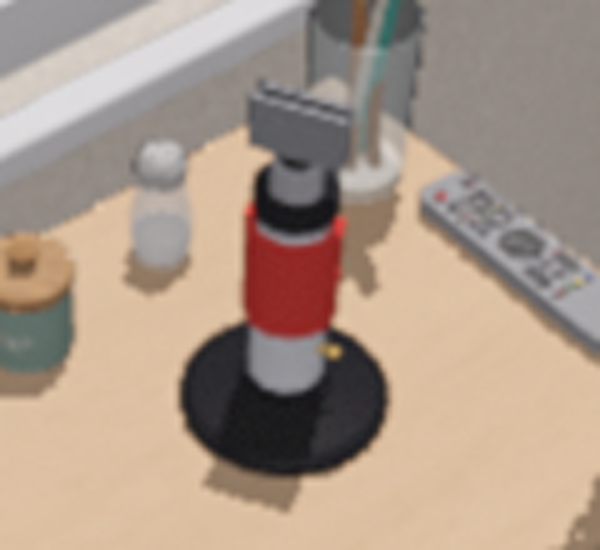

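The brass pin sits at (226,18) in the wrist view, pointing back at the robot, so the stand's yaw is about 27°. I'll tilt the wrist to look at the clip's pocket.

Scaled: 0.08 m / 0.5 = 0.16, -0.06 m / 0.5 = -0.12, 0.7 rad / 2 = 0.35.

```bash
echo '{"segments":[[0,-0.04,0.04,0,0.075,0],[-0.04,-0.08,0.08,0,0.15,0],[-0.08,-0.12,0.12,0,0.225,0],[-0.12,-0.12,0.16,0,0.3,0],[-0.12,-0.12,0.16,0,0.35,0]]}' | python3 -m pendant
python3 - <<'E'
from h import *
i=camera_info("wrist"); p,d=grab_frame("wrist"); cv2.imwrite("pics/w2.png",p); np.save("pics/w2.npy",d)
X=cloud(d,i); p=p.astype(int)
rd=(d>0)&(p[...,2]>100)&(p[...,1]<70)&(p[...,0]<70)&(np.hypot(X[...,0]-.5425,X[...,1]+.112)<.04)
v,u=np.nonzero(rd); print(u.min(),u.max(),v.min(),v.max(),np.percentile(X[rd][:,2],[0,1,5,50,95,99,100]).round(4))
np.savez("pics/w2i.npz",**i)
E
```

```text
clock: 1.7
tcp_pos: [0.3201, -0.2281, 0.282]
orientation: [-2.785, -0.675, -0.856]
contact_force: [0.8, 0.8, -1.0]
grip_width: 0.0853
gripper_force: 0.0
248 314 21 107 [0.0577 0.0831 0.0877 0.1287 0.1521 0.1527 0.1627]
```

View pics/w2.png

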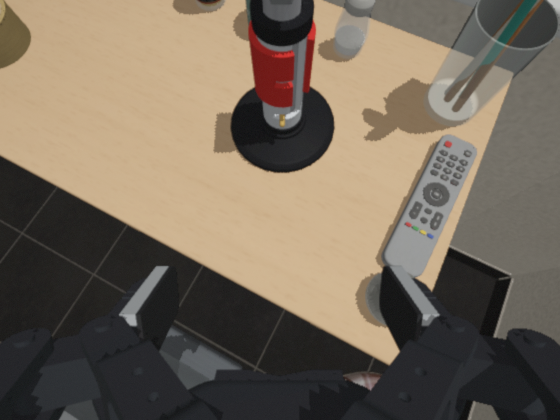

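The view shows the pin at (282,120), the vertical lane at u≈298 and the clip pocket at about (284,85). I'll zoom in and measure heights.

```bash
python3 - <<'E'
from h import *
p=cv2.imread("pics/w2.png"); d=np.load("pics/w2.npy"); i=dict(np.load("pics/w2i.npz"))
cv2.imwrite("pics/w2c.png",cv2.resize(p[10:135,235:335],None,fx=4.8,fy=4.8,interpolation=cv2.INTER_CUBIC))
X=cloud(d,i)
for u in (276,280,284):
  print(u,[(v,*(1000*X[v,u]).round().astype(int)[[0,1,2]],int(1000*np.hypot(X[v,u,0]-.5425,X[v,u,1]+.112)),p[v,u].tolist()) for v in range(74,126,1)] if u==284 else [(v,p[v,u].tolist()) for v in range(74,100)])
E
```

```text
276 [(74, [23, 26, 114]), (75, [24, 27, 113]), (76, [24, 26, 114]), (77, [23, 24, 113]), (78, [22, 25, 113]), (79, [23, 26, 113]), (80, [30, 32, 114]), (81, [51, 52, 108]), (82, [50, 50, 115]), (83, [35, 38, 128]), (84, [29, 32, 132]), (85, [30, 31, 133]), (86, [30, 33, 133]), (87, [28, 30, 129]), (88, [26, 30, 120]), (89, [25, 28, 115]), (90, [23, 25, 113]), (91, [22, 26, 113]), (92, [27, 30, 115]), (93, [25, 27, 114]), (94, [24, 27, 114]), (95, [23, 27, 113]), (96, [24, 28, 115]), (97, [21, 25, 113]), (98, [24, 26, 114]), (99, [25, 28, 115])]
280 [(74, [24, 26, 114]), (75, [25, 28, 115]), (76, [26, 29, 115]), (77, [23, 26, 114]), (78, [24, 28, 115]), (79, [23, 25, 114]), (80, [25, 27, 113]), (81, [39, 41, 111]), (82, [62, 62, 110]), (83, [50, 51, 125]), (84, [31, 34, 133]), (85, [29, 31, 133]), (86, [30, 32, 134]), (87, [30, 34, 133]), (88, [24, 29, 122]), (89, [23, 26, 114]), (90, [22, 27, 114]), (91, [24, 27, 115]), (92, [25, 26, 115]), (93, [23, 27, 114]), (94, [25, 29, 115]), (95, [22, 26, 115]), (96, [23, 26, 114]), (97, [25, 29, 115]), (98, [25, 28, 115]), (99, [28, 31, 116])
[... 3020 characters left out ...]
np.int64(-124), np.int64(54), 20, [96, 139, 159]), (117, np.int64(524), np.int64(-124), np.int64(55), 22, [111, 154, 174]), (118, np.int64(523), np.int64(-125), np.int64(54), 23, [106, 151, 172]), (119, np.int64(523), np.int64(-125), np.int64(53), 23, [92, 138, 159]), (120, np.int64(521), np.int64(-126), np.int64(54), 25, [91, 140, 162]), (121, np.int64(520), np.int64(-127), np.int64(55), 27, [94, 145, 168]), (122, np.int64(519), np.int64(-127), np.int64(54), 28, [94, 146, 169]), (123, np.int64(518), np.int64(-128), np.int64(54), 29, [93, 145, 168]), (124, np.int64(517), np.int64(-128), np.int64(54), 30, [92, 139, 162]), (125, np.int64(525), np.int64(-124), np.int64(36), 20, [95, 126, 143])]
```

View pics/w2c.png

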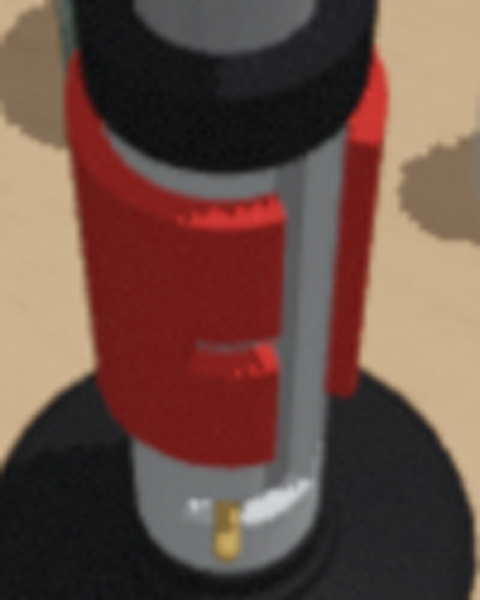

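The pocket floor is at about z = 0.114 once I correct by the pin-top reading, and the clip's middle is at about 0.119. That puts the target extension at about 0.066. Next I'll return upright above the holder.

```bash
python3 - <<'E'
from h import *
go([.5425,-.112,.345],.465)
E
```

```text
yaw 0.47 -> 0.465 shift [ 0.2449 -0.0011  0.0904] rot [-0.0152 -0.604   0.0094]
```

Scaled: 0.16 m / 0.5 = 0.32, 0.05 m / 0.5 = 0.1, -0.604 rad / 2 = -0.302.

```bash
echo '{"segments":[[0.052,0,-0.08,0,-0.07,0],[0.1,0,-0.11,0,-0.14,0],[0.17,-0.002,-0.068,-0.005,-0.21,0.005],[0.24,-0.002,-0.02,-0.0075,-0.28,0.005],[0.32,-0.002,0.04,-0.0075,-0.302,0.005]]}' | python3 -m pendant
echo '{"segments":[[0,0,0,0,0,0]]}' | python3 -m pendant ; python3 - <<'E'
from h import *
go([.5425,-.112,.345],.465)
E
```

```text
clock: 2.25
tcp_pos: [0.4178, -0.1793, 0.3574]
orientation: [-3.026, -0.722, -0.113]
contact_force: [0.7, -1.4, -0.1]
grip_width: 0.0856
gripper_force: 0.0
clock: 2.35
tcp_pos: [0.4222, -0.1744, 0.3568]
orientation: [-3.017, -0.739, -0.117]
contact_force: [-0.5, 0.7, -0.2]
grip_width: 0.0854
gripper_force: 0.0
yaw 0.48 -> 0.465 shift [0.1341 0.0005 0.0227] rot [-0.0154 -0.0812  0.0155]
```

Scaled: 0.134 m / 0.5 = 0.268, 0.09 m / 0.5 = 0.18, -0.081 rad / 2 = -0.0405.

```bash
echo '{"segments":[[0.09,0,0.014,-0.0075,-0.04,0.0075],[0.18,0,0.028,-0.0075,-0.0405,0.0075],[0.268,0,0.044,-0.0075,-0.0405,0.0075],[0.268,0,0.044,-0.0075,-0.0405,0.0075],[0.268,0,0.044,-0.0075,-0.0405,0.0075]]}' | python3 -m pendant
 python3 - <<'E'
from h import *
go([.5425,-.112,.272],.465)
E
```

```text
clock: 2.85
tcp_pos: [0.5374, -0.1162, 0.3436]
orientation: [-3.056, -0.714, 0.004]
contact_force: [-0.7, -0.2, -1.0]
grip_width: 0.0851
gripper_force: 0.0
yaw 0.459 -> 0.465 shift [ 0.0066 -0.0012  0.0716] rot [-0.0039  0.0018 -0.0059]
```

Scaled: 0.071 m / 0.5 = 0.142, 0.05 m / 0.5 = 0.1, -0.006 rad / 2 = -0.003.

```bash
echo '{"segments":[[0.012,-0.002,0.06,-0.002,0.001,-0.003],[0.012,-0.002,0.1,-0.002,0.001,-0.003],[0.012,-0.002,0.142,-0.002,0.001,-0.003],[0.012,-0.002,0.142,-0.002,0.001,-0.003],[0.012,-0.002,0.142,-0.002,0.001,-0.003]]}' | python3 -m pendant
echo '{"segments":[[0,0,0,0,0,0],[0,0,0,0,0,0],[0,0,0,0,0,0],[0,0,0,0,0,0],[0,0,0,0,0,0]]}' | python3 -m pendant 0.0 50;echo '{"segments":[[0,0,0,0,0,0],[0,0,0,0,0,0],[0,0,0,0,0,0],[0,0,0,0,0,0],[0,0,0,0,0,0]]}' | python3 -m pendant
 python3 - <<'E'
from h import *
o=go([.5425,-.112,.272],.465); print(o["tcp_pos"],o["moment"],o["joints"])
E
```

```text
clock: 3.35
tcp_pos: [0.5411, -0.1139, 0.2739]
orientation: [3.057, 0.72, 0.001]
contact_force: [-0.1, -0.4, 0.9]
grip_width: 0.0854
gripper_force: 0.0
clock: 3.85
tcp_pos: [0.542, -0.113, 0.2737]
orientation: [3.056, 0.722, 0.003]
contact_force: [0.3, -1.4, 0.4]
grip_width: 0.0154
gripper_force: 52.4
clock: 4.35
tcp_pos: [0.5421, -0.113, 0.2736]
orientation: [3.057, 0.722, 0.003]
contact_force: [1.2, -1.4, 4.7]
grip_width: 0.0155
gripper_force: 52.9
yaw 0.464 -> 0.465 shift [ 0.0008 -0.0007  0.0016] rot [ 0.0013 -0.0018 -0.001 ]
[ 0.54205595 -0.11299531  0.27363827] [-0.4980832  -0.21469287 -0.02797589] [ 0.46335506  0.34738395 -0.45687693  1.85652692  0.18262498  0.97648934
 -1.17910116]
```

Scaled: -0.0015 m / 0.5 = -0.003, -0.08 rad / 2 = -0.04.

```bash
echo '{"segments":[[0,0,-0.003,0,0,0],[0,0,-0.003,0,0,-0.04],[0,0,-0.003,0,0,-0.08],[0,0,-0.003,0,0,-0.12],[0,0,-0.003,0,0,-0.12]]}' | python3 -m pendant
 python3 - <<'E'
from h import *
o=go([.5425,-.112,.272],.465+.8); print(o["tcp_pos"],o["contact_force"],o["moment"])
E
```

```text
clock: 4.85
tcp_pos: [0.5417, -0.1132, 0.2744]
orientation: [2.948, 1.084, 0.002]
contact_force: [1.8, -2.7, -1.9]
grip_width: 0.0155
gripper_force: 51.6
yaw 0.705 -> 1.265 shift [ 0.0013 -0.0004  0.0024] rot [ 0.0012 -0.0007 -0.5604]
[ 0.54173845 -0.11316018  0.27438954] [ 1.77839423 -2.73542323 -1.91504736] [-0.85197121 -0.76576179  0.03533437]
```

Scaled: -0.47 rad / 2 = -0.235.

```bash
echo '{"segments":[[0,0,0,0,0,-0.05],[0,0,0,0,0,-0.1],[0,0,0,0,0,-0.15],[0,0,0,0,0,-0.2],[0,0,0,0,0,-0.235]]}' | python3 -m pendant;echo '{"segments":[[0,0,0,0,0,-0.04],[0,0,0,0,0,-0.04],[0,0,0,0,0,-0.04]]}' | python3 -m pendant
 python3 - <<'E'
from h import *
o=go([.5425,-.112,.272],.465+.8); print(o["tcp_pos"],o["contact_force"],o["moment"])
E
```

```text
clock: 5.35
tcp_pos: [0.5419, -0.1134, 0.2745]
orientation: [2.614, 1.741, 0.002]
contact_force: [3.3, -3.4, -2.8]
grip_width: 0.0153
gripper_force: 51.1
clock: 5.65
tcp_pos: [0.5419, -0.1133, 0.2746]
orientation: [2.546, 1.838, 0.002]
contact_force: [4.6, -4.5, -3.0]
grip_width: 0.0155
gripper_force: 51.0
yaw 1.25 -> 1.265 shift [0.0014 0.0002 0.0026] rot [ 0.0018 -0.0002 -0.0148]
[ 0.54190269 -0.11328484  0.27457685] [ 4.57927299 -4.50075185 -3.0260175 ] [-1.08285355 -1.07163339  0.02027231]
```

Scaled: -0.065 m / 0.5 = -0.13, -0.052 m / 0.5 = -0.104.

```bash
echo '{"segments":[[0,0,-0.026,0,0,0],[0,0,-0.052,0,0,0],[0,0,-0.078,0,0,0],[0,0,-0.104,0,0,0],[0,0,-0.13,0,0,0]]}' | python3 -m pendant;echo '{"segments":[[0,0,0,0,0,0],[0,0,0,0,0,0],[0,0,0,0,0,0]]}' | python3 -m pendant
 python3 - <<'E'
from h import *
o=go([.5425,-.112,.3396],.465+.8); print(o["tcp_pos"],o["contact_force"],o["moment"])
E
```

```text
clock: 6.15
tcp_pos: [0.5418, -0.1133, 0.34]
orientation: [2.546, 1.838, 0.002]
contact_force: [4.0, -3.7, -3.5]
grip_width: 0.0156
gripper_force: 50.9
clock: 6.45
tcp_pos: [0.5418, -0.1132, 0.3393]
orientation: [2.544, 1.84, 0.002]
contact_force: [3.0, -4.5, -2.1]
grip_width: 0.0154
gripper_force: 51.4
yaw 1.252 -> 1.265 shift [ 0.0014  0.0003 -0.0003] rot [ 0.0021 -0.0001 -0.0129]
[ 0.5418359  -0.11320688  0.33928149] [ 2.99021272 -4.45019709 -2.149661  ] [-1.22527784 -1.15358907 -0.01073073]
```

Scaled: 0.05 rad / 2 = 0.025.

```bash
cat > s.sh <<'E'
python3 -c "
from h import *
o=r.get_obs();R=Ro.from_rotvec(o['orientation']).as_matrix()[:,0];print('yawturn',round(np.arctan2(R[1],R[0])-.464,4),'z',o['tcp_pos'].round(4),'F',o['contact_force'].round(2),'M',o['moment'].round(3),'t',o['clock'])"
E
for k in 1; do echo '{"segments":[[0,0,0,0,0,0.015],[0,0,0,0,0,0.025],[0,0,0,0,0,0.025]]}' | python3 -m pendant >/dev/null; sh s.sh; done
echo '{"segments":[[0,0,0,0,0,0.01],[0,0,0,0,0,0.015],[0,0,0,0,0,0.015]]}' | python3 -m pendant >/dev/null; sh s.sh
```

```text
yawturn 0.7378 z [ 0.5418 -0.1132  0.3391] F [ 2.98 -4.98 -1.24] M [-1.252 -1.213 -0.061] t 6.75
yawturn 0.708 z [ 0.5418 -0.1132  0.3391] F [ 3.34 -4.47 -0.62] M [-1.316 -1.177 -0.015] t 7.05
```

Scaled: 0.03 rad / 2 = 0.015.

```bash
echo '{"segments":[[0,0,0,0,0,0.01],[0,0,0,0,0,0.015],[0,0,0,0,0,0.015]]}' | python3 -m pendant >/dev/null; sh s.sh
```

```text
yawturn 0.6779 z [ 0.5418 -0.1132  0.3391] F [ 3.26 -3.63 -0.37] M [-1.325 -1.176 -0.009] t 7.35
```

Scaled: 0.03 rad / 2 = 0.015.

```bash
echo '{"segments":[[0,0,0,0,0,0.01],[0,0,0,0,0,0.015],[0,0,0,0,0,0.015]]}' | python3 -m pendant >/dev/null; sh s.sh;echo '{"segments":[[0,0,0,0,0,0.01],[0,0,0,0,0,0.015],[0,0,0,0,0,0.015]]}' | python3 -m pendant >/dev/null; sh s.sh
```

```text
yawturn 0.648 z [ 0.5418 -0.1131  0.3391] F [ 3.89 -4.48 -1.75] M [-1.285 -1.138 -0.005] t 7.65
yawturn 0.618 z [ 0.5418 -0.1131  0.339 ] F [ 4.01 -3.96 -0.64] M [-1.249 -1.081 -0.048] t 7.95
```

Scaled: 0.03 rad / 2 = 0.015.

```bash
echo '{"segments":[[0,0,0,0,0,0.01],[0,0,0,0,0,0.015],[0,0,0,0,0,0.015]]}' | python3 -m pendant >/dev/null; sh s.sh
```

```text
yawturn 0.588 z [ 0.5418 -0.1131  0.339 ] F [ 3.5  -4.57 -0.77] M [-1.212 -1.136 -0.044] t 8.25
```

Scaled: 0.04 rad / 2 = 0.02.

```bash
for k in 1; do echo '{"segments":[[0,0,0,0,0,0.01],[0,0,0,0,0,0.02],[0,0,0,0,0,0.02]]}' | python3 -m pendant >/dev/null; sh s.sh; done; echo '{"segments":[[0,0,0,0,0,0.01],[0,0,0,0,0,0.02],[0,0,0,0,0,0.02]]}' | python3 -m pendant >/dev/null; sh s.sh
```

```text
yawturn 0.5477 z [ 0.5418 -0.1131  0.339 ] F [ 2.55 -4.02 -1.08] M [-1.269 -1.112 -0.01 ] t 8.55
yawturn 0.5078 z [ 0.5417 -0.1131  0.339 ] F [ 3.82 -4.16 -1.39] M [-1.264 -1.134 -0.072] t 8.85
```

Scaled: 0.04 rad / 2 = 0.02.

```bash
echo '{"segments":[[0,0,0,0,0,0.01],[0,0,0,0,0,0.02],[0,0,0,0,0,0.02]]}' | python3 -m pendant >/dev/null; sh s.sh
```

```text
yawturn 0.4677 z [ 0.5417 -0.1131  0.339 ] F [ 4.02 -4.04 -1.52] M [-1.207 -1.043 -0.055] t 9.15
```

The pin has entered the pocket: the torque is still near zero well past the lane edge. I'll continue toward the pocket's end.

Scaled: 0.25 rad / 2 = 0.125.

```bash
echo '{"segments":[[0,0,0,0,0,0.025],[0,0,0,0,0,0.05],[0,0,0,0,0,0.075],[0,0,0,0,0,0.1],[0,0,0,0,0,0.125]]}' | python3 -m pendant >/dev/null; sh s.sh; echo '{"segments":[[0,0,0,0,0,0.015],[0,0,0,0,0,0.03],[0,0,0,0,0,0.03]]}' | python3 -m pendant >/dev/null; sh s.sh
```

```text
yawturn 0.2165 z [ 0.5416 -0.1129  0.3389] F [ 3.08 -2.57 -1.29] M [-1.103 -0.991 -0.02 ] t 9.65
yawturn 0.1583 z [ 0.5415 -0.1129  0.3391] F [ 3.43 -3.38 -3.06] M [-1.133 -1.195 -0.083] t 9.95
```

Scaled: 0.03 rad / 2 = 0.015.

```bash
echo '{"segments":[[0,0,0,0,0,0.0075],[0,0,0,0,0,0.015],[0,0,0,0,0,0.015]]}' | python3 -m pendant >/dev/null; sh s.sh
```

```text
yawturn 0.1291 z [ 0.5415 -0.1128  0.3395] F [ 2.8  -3.43 -3.89] M [-1.169 -1.059 -0.033] t 10.25
```

Scaled: 0.03 rad / 2 = 0.015.

```bash
echo '{"segments":[[0,0,0,0,0,0.0075],[0,0,0,0,0,0.015],[0,0,0,0,0,0.015]]}' | python3 -m pendant >/dev/null; sh s.sh
```

```text
yawturn 0.0993 z [ 0.5415 -0.1128  0.3396] F [ 3.66 -3.75 -4.8 ] M [-1.143e+00 -1.035e+00 -1.000e-03] t 10.55
```

Scaled: 0.03 rad / 2 = 0.015.

```bash
echo '{"segments":[[0,0,0,0,0,0.0075],[0,0,0,0,0,0.015],[0,0,0,0,0,0.015]]}' | python3 -m pendant >/dev/null; sh s.sh
```

```text
yawturn 0.0693 z [ 0.5415 -0.1128  0.3396] F [ 2.78 -2.7  -5.38] M [-1.119 -1.012 -0.059] t 10.85
```

Scaled: 0.025 rad / 2 = 0.0125.

```bash
echo '{"segments":[[0,0,0,0,0,0.0075],[0,0,0,0,0,0.0125],[0,0,0,0,0,0.0125]]}' | python3 -m pendant >/dev/null; sh s.sh
```

```text
yawturn 0.0446 z [ 0.5415 -0.1128  0.3397] F [ 2.62 -4.   -5.85] M [-1.157 -0.896  0.004] t 11.15
```

Scaled: 0.025 rad / 2 = 0.0125.

```bash
echo '{"segments":[[0,0,0,0,0,0.0075],[0,0,0,0,0,0.0125],[0,0,0,0,0,0.0125]]}' | python3 -m pendant >/dev/null; sh s.sh
```

```text
yawturn 0.0196 z [ 0.5415 -0.1128  0.3397] F [ 2.64 -3.82 -5.6 ] M [-1.105 -0.92  -0.036] t 11.45
```

Scaled: 0.025 rad / 2 = 0.0125.

```bash
echo '{"segments":[[0,0,0,0,0,0.0075],[0,0,0,0,0,0.0125],[0,0,0,0,0,0.0125]]}' | python3 -m pendant >/dev/null; sh s.sh
```

```text
yawturn -0.0054 z [ 0.5416 -0.1127  0.3397] F [ 2.79 -3.28 -6.27] M [-1.126 -0.814  0.004] t 11.75
```

Scaled: 0.0005 m / 0.5 = 0.001, 0.02 rad / 2 = 0.01.

```bash
echo '{"segments":[[0,0,0.001,0,0,0.005],[0,0,0.001,0,0,0.01],[0,0,0.001,0,0,0.01]]}' | python3 -m pendant >/dev/null; sh s.sh
```

```text
yawturn -0.0253 z [ 0.5417 -0.1127  0.3396] F [ 1.46 -4.4  -3.02] M [-0.995 -0.561 -0.002] t 12.05
```

Scaled: 0.02 rad / 2 = 0.01.

```bash
echo '{"segments":[[0,0,0,0,0,0.005],[0,0,0,0,0,0.01],[0,0,0,0,0,0.01]]}' | python3 -m pendant >/dev/null; sh s.sh
```

```text
yawturn -0.0454 z [ 0.5417 -0.1127  0.3395] F [ 1.3  -3.77 -2.12] M [-0.992 -0.493 -0.036] t 12.35
```

Scaled: 0.02 rad / 2 = 0.01.

```bash
echo '{"segments":[[0,0,0,0,0,0.005],[0,0,0,0,0,0.01],[0,0,0,0,0,0.01]]}' | python3 -m pendant >/dev/null; sh s.sh
```

```text
yawturn -0.0653 z [ 0.5417 -0.1127  0.3394] F [ 1.68 -2.66 -2.06] M [-0.936 -0.539 -0.041] t 12.65
```

Scaled: 0.02 rad / 2 = 0.01.

```bash
echo '{"segments":[[0,0,0,0,0,0.005],[0,0,0,0,0,0.01],[0,0,0,0,0,0.01]]}' | python3 -m pendant >/dev/null; sh s.sh
```

```text
yawturn -0.0854 z [ 0.5417 -0.1127  0.3394] F [ 1.53 -3.2  -0.39] M [-0.966 -0.508 -0.08 ] t 12.95
```

Scaled: 0.02 rad / 2 = 0.01.

```bash
echo '{"segments":[[0,0,0,0,0,0.005],[0,0,0,0,0,0.01],[0,0,0,0,0,0.01]]}' | python3 -m pendant >/dev/null; sh s.sh
```

```text
yawturn -0.1053 z [ 0.5417 -0.1127  0.3393] F [ 1.79 -2.57 -0.91] M [-0.889 -0.525 -0.017] t 13.25
```

Scaled: 0.02 rad / 2 = 0.01.

```bash
echo '{"segments":[[0,0,0,0,0,0.005],[0,0,0,0,0,0.01],[0,0,0,0,0,0.01]]}' | python3 -m pendant >/dev/null; sh s.sh
```

```text
yawturn -0.1253 z [ 0.5417 -0.1127  0.3393] F [ 1.96 -2.79 -0.84] M [-0.804 -0.562  0.004] t 13.55
```

Scaled: 0.02 rad / 2 = 0.01.

```bash
echo '{"segments":[[0,0,0,0,0,0.005],[0,0,0,0,0,0.01],[0,0,0,0,0,0.01]]}' | python3 -m pendant >/dev/null; sh s.sh
```

```text
yawturn -0.1453 z [ 0.5417 -0.1129  0.3394] F [ 2.06 -4.67 -1.57] M [-0.917 -0.648  0.131] t 13.85
```

Contact: Mz rose to 0.13. I'll add a small increment to firm it up.

Scaled: 0.008 rad / 2 = 0.004.

```bash
echo '{"segments":[[0,0,0,0,0,0.002],[0,0,0,0,0,0.004],[0,0,0,0,0,0.004]]}' | python3 -m pendant >/dev/null; sh s.sh
```

```text
yawturn -0.153 z [ 0.5417 -0.1129  0.3393] F [ 2.73 -3.48 -1.55] M [-1.019 -0.691  0.292] t 14.15
```

Scaled: 0.001 m / 0.5 = 0.002, 0.0006 m / 0.5 = 0.0012.

```bash
echo '{"segments":[[0,0,0,0,0,0],[0,0,0,0,0,0],[0,0,0,0,0,0]]}' | python3 -m pendant >/dev/null; sh s.sh; echo '{"segments":[[0,0,0.0006,0,0,0],[0,0,0.0012,0,0,0],[0,0,0.002,0,0,0]]}' | python3 -m pendant >/dev/null; sh s.sh
```

```text
yawturn -0.1529 z [ 0.5417 -0.1129  0.3393] F [ 2.24 -4.13 -0.95] M [-1.056 -0.725  0.237] t 14.45
yawturn -0.1529 z [ 0.542  -0.1128  0.339 ] F [ 1.54 -4.62  4.77] M [-1.042 -0.303  0.276] t 14.75
```

Scaled: -0.0005 m / 0.5 = -0.001, -0.005 rad / 2 = -0.0025.

```bash
echo '{"segments":[[0,0,-0.001,0,0,-0.0025],[0,0,-0.001,0,0,-0.0025]]}' | python3 -m pendant >/dev/null; sh s.sh; echo '{"segments":[[0,0,0,0,0,0],[0,0,0,0,0,0],[0,0,0,0,0,0],[0,0,0,0,0,0],[0,0,0,0,0,0]]}' | python3 -m pendant 0.085; sh s.sh
echo '{"segments":[[0,0,-0.04,0,0,0],[0,0,-0.1,0,0,0],[0,0,-0.18,0,0,0],[0,0,-0.24,0,0,0],[0,0,-0.24,0,0,0]]}' | python3 -m pendant
python3 - <<'E'
from h import *
for n in ("top","scene"):
    p,d=grab_frame(n); X=cloud(d,camera_info(n))
    m=(d>0)&(X[...,2]>.24)&(X[...,2]<.315)&(np.hypot(X[...,0]-.5425,X[...,1]+.112)<.045)
    if m.sum()>20: print(n,m.sum(),rect(X[m]),np.percentile(X[m][:,2],[5,50,95]))
cv2.imwrite("pics/s3.png",cv2.resize(p[100:260,230:390],None,fx=3.5,fy=3.5,interpolation=cv2.INTER_CUBIC))
E
```

```text
yawturn -0.1476 z [ 0.5418 -0.1128  0.339 ] F [ 2.75 -4.7   3.42] M [-1.102 -0.532  0.197] t 14.95
clock: 15.45
tcp_pos: [0.5415, -0.1124, 0.3387]
orientation: [-3.102, -0.495, -0.001]
contact_force: [0.8, 0.2, 0.3]
grip_width: 0.0845
gripper_force: 0.0
yawturn -0.1476 z [ 0.5415 -0.1124  0.3387] F [0.77 0.22 0.26] M [ 0.019  0.001 -0.015] t 15.45
clock: 15.95
tcp_pos: [0.5429, -0.1124, 0.4636]
orientation: [3.1, 0.494, 0.014]
contact_force: [0.6, 0.0, -0.1]
grip_width: 0.0846
gripper_force: 0.0
top 90 (array([ 526.5, -115. ]), array([25.3, 14.3]), 29.1) [0.25783727 0.29105941 0.29943202]
scene 393 (array([ 540.6, -109.7]), array([57.5, 25.4]), 22.5) [0.24561618 0.2804972  0.29857246]
```

View pics/s3.png

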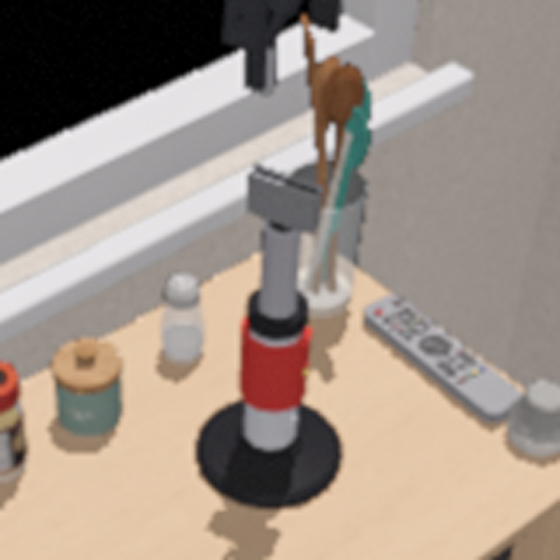

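The section stays up with the holder top at about 0.30 (extension about 0.063). The pin shows in the clip at (305,372), the gripper is clear, and nothing else on the table has moved.

```bash
echo '{"segments":[[0,0,0,0,0,0],[0,0,0,0,0,0]]}' | python3 -m pendant >/dev/null; python3 -c "
from bench import r
print(r.hand_in())"
```

```text
the job is handed in; nothing more can be done
None
```

The stand's top section is drawn up about 63 mm and locked in the red clip's pocket: I pressed the pin against the pocket's end with about 11–13 N (estimated from wrist torque), let go and moved the gripper clear, and handed the job in at about 16 s; no verdict came back.

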